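Turn a display module glass up with a lifter

TASK

The character display module is lying glass down on the bench mat; turn it glass up for inspection. Take the cranked lifter from its rest, slide the blade under one of the module's long edges and tip the module over its opposite edge so that it ends lying flat on its four standoffs on the mat, then lay the lifter back in both notches of its rest. Keep the gripper and arm off the module, do not lift the module clear of the mat, and leave the other things on the mat where they are.

Things in the scene. Friction and masses are not known exactly. Their poses are not given: they have to be found in the camera images.
- module: Display module, 85 g, loose: green board 60 (x) x 98 (y) x 2 mm; on its front a dark steel bezel 40 x 97 x 7.5 mm with the glass; on its back four brass standoffs 6 mm long at the corners. Origin: centre of the glass face; z out of the back. Starts z up, bezel on the mat, one long edge facing the robot within 0.4 rad; turned, z is down and the origin 15.5 mm above the mat.
- module_edge_a (a point): Middle of the board's long edge at module x -30, y 0, z 7.5 mm, nearer the robot at the start. Both long edges overhang the bezel by 10 mm, leaving a free gap 7.5 mm high over the mat.
- module_edge_b (a point): Middle of the opposite long edge, module x +30, y 0, z 7.5 mm. Tipped from edge a, the module turns on the bezel's far edge, then on this edge, held by friction alone; a little past upright it falls over by itself.
- lifter: Cranked lifter, 60 g: black handle 110 x 16 wide x 14 high mm along x, a thin steel crank down from its +x end, then a flat steel blade 2 mm thick, 34 mm wide from x 65 to 91, 26 mm wide to the tip at x 100. Origin: centre of the handle's underside; x to the tip, z up. Blade underside 27 mm below the origin. Starts in the rest, blade pointing away from the robot.
- lifter_grip (a point): Centre of the handle, 7 mm above the lifter's origin, midway between the rest's uprights (within 6 mm). Grip across the 16 mm width here or up to 20 mm nearer the blade; it balances 15 mm nearer the blade.
- lifter_tip (a point): Middle of the blade's tip edge, at its underside (lifter frame x 100, y 0, z -27 mm).
- rest: Aluminium tool rest, fixed on the mat to the robot's left or right: base 100 x 60 x 5 mm; uprights 8 mm thick, 60 wide, 50 high at x -38 and +38, each with a square notch 26 mm wide, its floor 38 mm above the mat. Origin: centre of the base's underside. The handle lies along x in both notches, blade beyond the +x end, crank clear of the upright.
- rest_seat (a point): Where the centre of the handle is when the lifter lies in the rest: 45 mm above the rest's origin.
- mat_top (a point): Centre of the top of the grey anti-static mat, 620 (x) x 960 (y) mm, fixed; its top is 3 mm above the bench top.
- parts_tray: Black parts tray with small hardware, 80 x 120 x 22 mm, loose, on the side opposite the rest. Origin: centre of its underside. Leave alone.
- driver: Cordless screwdriver lying on its side, far right, about 185 x 140 x 41 mm. Origin: under the middle of its barrel. Leave alone.
- board: Controller board 70 x 100 mm with a finned heat sink, 24 mm high, loose, far left. Origin: centre of its underside. Leave alone.
There are look-alikes about, which are no part of the job. Leave any orange or red look-alike of the module alone.

How it is judged (in metres and radians):
On the way, in this order (a step that is already met when the one before it is completed fails the run):
1. the lifter is taken up out of its rest (z of lifter_grip in the frame of rest_seat above 0.02 m), for 0.1 s.
2. the module is tipped up on the lifter's blade, past 40 degrees (angle between module's own z axis and vertical above 0.7 rad and contact force between lifter and module above 0.03 N).
3. the module lies glass up, flat and at rest on the mat (angle between module's own z axis and vertical above 3.02 rad and z of module in the frame of mat_top between 0.012 and 0.019 m and x of module in the frame of mat_top between -0.28 and 0.28 m and y of module in the frame of mat_top between -0.43 and 0.43 m and linear speed of module below 0.02 m/s and angular speed of module below 0.2 rad/s), for 0.2 s.
At the end, for the whole second after the job is handed in: Module glass up on the mat, at rest, within about 7 degrees of level, glass face 12 to 19 mm above the mat; lifter at rest, right way up, in both notches: handle centre within 20 mm sideways and 4 mm in height of the seat, in line with the rest within 0.15 rad (all of step 3 and horizontal distance between lifter_grip and rest_seat below 0.02 m and z of lifter_grip in the frame of rest_seat between -0.004 and 0.004 m and angle between the x axis of lifter and the x axis of rest, either way round below 0.15 rad and angle between lifter's own z axis and vertical below 0.1 rad and linear speed of lifter below 0.02 m/s); the robot touches nothing.
It fails at once if the gripper or the arm touches the module (contact force between any of the fingers, the arm and module above 0.3 N).
It fails at once if the module is lifted clear of the mat (both long edges more than 35 mm above it) (z of each of module_edge_a, module_edge_b in the frame of mat_top above 0.035 m).
It fails at once if the parts tray, screwdriver or controller board is moved more than 20 mm (distance of any of parts_tray, driver, board from where it was at the start of the episode above 0.02 m).
It also fails if it takes over 54 s, if anything falls off the work surface, if the arm or the gripper's body presses on something with over 40 N, if the wrist force passes 120 N, or if a joint passes its speed limit or range.

ROBOT

A 6-joint arm with a two-finger parallel gripper is mounted at the origin on the work surface. World frame = base frame: x ahead of the robot, y to its left, z up, the work surface at z = 0. Lengths are in mm, angles in degrees, forces in N, time in s.
With the tool pointing down it reaches from about 400 to 925 mm from the base axis. Payload 12.5 kg.
Tool frame: the origin (TCP) lies between the finger pads; the fingertips stand 19 mm ahead of it and the grasp point (between the pads) is the TCP; z points along the fingers, y is the line along which they close (so a half turn about z gives the same grasp; the last joint's range is limited). The gripper opens to 95 mm and grips with 3 to 60 N. Pads are 20 mm wide; open, the fingers measure 119 mm over their backs; the gripper's body (75 mm by 180 mm) begins 59 mm behind the grasp point.
Start: joints at [-77.441, 28.126, 89.318, -0, 62.55, -6.05], TCP at [199.472, -592.33, 233.661] pointing down, gripper open.
Joint ranges: [-177.58, 177.58], [-47.91, 125.51], [2.72, 160], [-65.01, 245.01], [3.68, 167.84], [-153.87, 153.87]. Speed limits (degrees/s): [127.2, 127.2, 159.86, 180, 180, 180].

INTERFACE

Orientations are given as a 3x3 rotation matrix whose columns are the frame's x, y, z axes.
In Python, from plant import env gives the robot as it stands. The module is installed in compiled form; this text tells all that it offers.
- The arm moves only by the tool arm_command, never from a script. Its arguments are lists of equal length, an entry for each row: "linear": the shift along the tool's x, y, z scaled (see below), a list of three; "turn": the turn, a rotation vector about the tool's x, y, z scaled (see below), a list of three. In form: {"linear": [[tx, ty, tz], ...], "turn": [[wx, wy, wz], ...]}. A call has exactly 10 rows; each row is the pose to reach, as a shift and turn from the pose commanded when the call began, along the tool's axes at that moment; what a row does not reach only later rows make up. The controller multiplies each number of a shift by 120 mm and each number of a turn by 0.5 rad. A row lasts 1/12 s, in which the tool goes at most 41.7 mm and 7.16 degrees, less where a joint would pass 70% of its speed; a pose out of reach is approached as far as the arm can. A call with a number of a shift or a turn outside -1 to 1 is refused whole. A call with a gripper value outside its range is refused whole. "gripper" is the closure, from 0 (fully open) to 1 (shut), set as the call begins (left out, the last holds). The fingers move at their own pace and stop on an object; "squeeze" is the grip in N (left out, the last holds). Time passes only in rows, so rows that repeat a pose let the fingers close, or fill a call up. It gives the time, the measured TCP pose, the force, the opening and the grip force at its end, in the units of the state.
- env.sense(): the state, without advancing time (a new reading comes with each control period).
- env.grab_frame(name): name is "side" or "top" or "wrist"; returns a dict with "color" (420x560x3 uint8, blue, green, red), "intrinsics" (3x3 intrinsics, pixels), "view" (4x4, takes a point from world to camera coordinates). Camera axes: x right, y down, z forward; pixel columns grow to the right and rows downward; lengths in mm; the calibration is good to about 2 mm. A picture is of the moment at which its call begins. There is no depth.
- env.sign_off(): hands the job in; it is judged then, once.
The state is a dict: "t": time; "joint_positions": joint angles; "qd": joint speeds; "tau": joint torques, N m; "position": TCP position; "eef_rot": TCP orientation; "ft_force": force on the tool from outside, world axes, zero at the start; "torque": the same for the moment, N m; "opening": finger opening in mm; "grasp_force": force on a finger pad.
Only numpy, scipy, OpenCV 4.12 (cv2) and the standard library are available. Lean on these libraries where they do the work, as an engineer would, in place of code of your own. Each camera call takes 0.05 s, during which the arm holds its last target. There are 200 camera calls.

## Working session

There is one attempt and no reset: what is moved stays moved. The work goes in short steps, Python scripts to look and compute and a tool call to move; the robot and the scene stay as the last step left them, time stands still between calls to the robot, and variables do not carry over. Pictures are saved under pics/ and viewed, at most 10 in all, crops included, and the job is handed in when it is done.

Besides the shell and the picture viewer there is one more tool, called after ">>>" by a JSON object that holds its "api" and its "payload", one argument or row to a line. arm_command: Moves the arm, as the interface text tells. Its arguments: {"type":"object","properties":{"linear":{"type":"array","items":{"type":"array","items":{"type":"number","minimum":-1,"maximum":1}}},"turn":{"type":"array","items":{"type":"array","items":{"type":"number","minimum":-1,"maximum":1}}},"gripper":{"type":"number"},"squeeze":{"type":"number"}},"required":["linear","turn"]}

```bash
mkdir -p pics; ls
cat > h.py <<'E'
import numpy as np, cv2
from plant import env
def cap(n,f):
    g=env.grab_frame(n); cv2.imwrite(f'pics/{f}.png',g['color']); np.savez(f'pics/{f}.npz',K=g['intrinsics'],V=g['view']); return g
def ray(f,uv):
    d=np.load(f'pics/{f}.npz'); K,V=d['K'],d['V']; R,t=V[:3,:3],V[:3,3]
    return -R.T@t, R.T@np.linalg.solve(K,[uv[0],uv[1],1.])
def pt(f,uv,z):
    c,d=ray(f,uv); return c+d*(z-c[2])/d[2]
def proj(f,P):
    d=np.load(f'pics/{f}.npz'); p=d['V'][:3,:3]@np.array(P,float)+d['V'][:3,3]; q=d['K']@p; return q[:2]/q[2]
E
python3 - <<'E'
from h import *
for n in('top','side'):
    cap(n,n+'0')
a=cv2.imread('pics/top0.png');b=cv2.imread('pics/side0.png')
for n in('top0','side0'): print(n,ray(n,(280,210)))
s=env.sense(); print(s['t'],s['position'],s['eef_rot'])
E
```

```text
pics
top0 (array([ 465.76061085,   28.78264393, 1224.6820711 ]), array([ 0.13066297,  0.00207319, -0.99142693]))
side0 (array([ 408.93363862, -902.61088877,  686.12217771]), array([ 0.21095715,  0.81015219, -0.54705587]))
0.1 [ 199.43348092 -592.12224847  233.11451846] [[ 9.47732160e-01  3.19066949e-01 -1.88979445e-04]
 [ 3.19066977e-01 -9.47731662e-01  9.80212943e-04]
 [ 1.33651750e-04 -9.89276430e-04 -9.99999502e-01]]
```

View pics/top0.png

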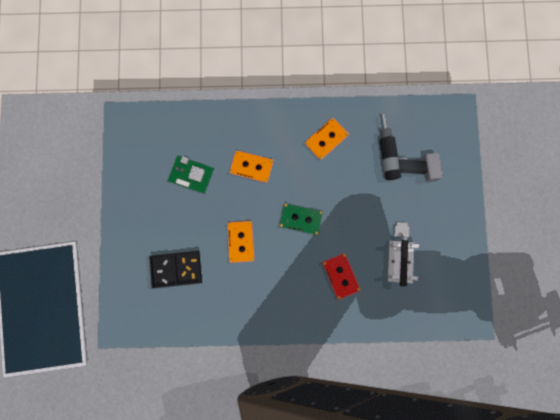

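View pics/side0.png

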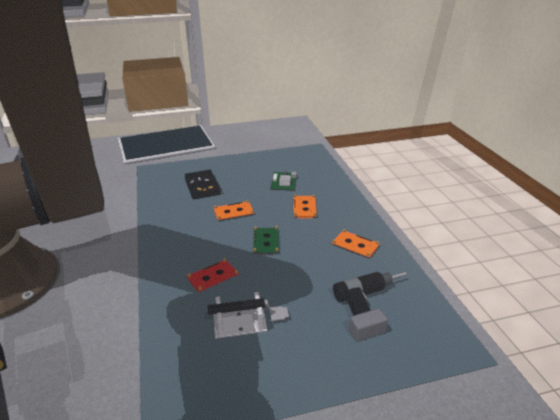

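The top view shows the green module at about (301,218). The rest with the lifter is at (402,260), blade up/away. The red look-alike is at (341,276), the orange ones at (241,241), (252,166) and (327,138), the tray at (176,268). The side view agrees. Next I'll measure the positions.

Run:
```python
from h import *
im=cv2.imread('pics/top0.png').astype(int)
b,g,r=im[...,0],im[...,1],im[...,2]
m=((g>r+25)&(g>b+12)).astype(np.uint8); m[:, :270]=0;m[:190]=0;m[250:]=0;m[:,340:]=0
c=max(cv2.findContours(m,0,2)[0],key=cv2.contourArea)
P=np.array([pt('top0',p,12.5)[:2] for p in c[:,0,:]],np.float32)
print('module',cv2.minAreaRect(P)); print(cv2.boundingRect(c))
for n,p,z in(('rest',(402,260),50),('handle top',(405,240),55),('handle near',(404,285),55),('tip',(402,224),20),('red',(341,276),13),('orange',(241,241),13)): print(n,pt('top0',p,z))
# current TCP in wrist
w=cap('wrist','w0'); print(ray('w0',(280,210)))
```

```text
module ((602.676513671875, -19.530181884765625), (97.84822845458984, 59.95426559448242), 75.99327850341797)
(280, 204, 42, 31)
rest [ 494.32375372 -255.06283498   50.        ]
handle top [ 541.20396515 -263.58423933   55.        ]
handle near [ 435.84375538 -255.29474296   55.        ]
tip [ 582.8707751  -267.19719152   20.        ]
red [ 459.88647203 -113.5132778    13.        ]
orange [550.77403851 129.01927209  13.        ]
(array([ 264.50272608, -569.6364122 ,  383.17656633]), array([-0.25522628, -0.07146593, -0.96447709]))
```

>>> {"api": "arm_command", "payload": {
  "linear": [
    [0.1,-0.06,0],
    [0.2,-0.11,0],
    [0.3,-0.17,0],
    [0.4,-0.22,0],
    [0.5,-0.28,0],
    [0.6,-0.34,0],
    [0.7,-0.39,0],
    [0.8,-0.45,0],
    [0.9,-0.5,0],
    [1,-0.56,0]
  ],
  "turn": [
    [0,0,0.08],
    [0,0,0.16],
    [0,0,0.24],
    [0,0,0.32],
    [0,0,0.4],
    [0,0,0.48],
    [0,0,0.56],
    [0,0,0.64],
    [0,0,0.72],
    [0,0,0.8]
  ]
}}

```text
t: 0.98
position: [292.2, -489.8, 233.5]
eef_rot: [[0.997, -0.077, -0.0], [-0.077, -0.997, 0.0], [-0.0, -0.0, -1.0]]
ft_force: [-0.7, 0.7, 0.4]
opening: 95.1
grasp_force: 0.0
```

>>> {"api": "arm_command", "payload": {
  "linear": [
    [0.08,-0.1,0],
    [0.16,-0.2,0],
    [0.24,-0.3,0],
    [0.32,-0.4,0],
    [0.4,-0.5,0],
    [0.48,-0.6,0],
    [0.56,-0.7,0],
    [0.64,-0.8,0],
    [0.72,-0.9,0],
    [0.79,-1,0]
  ],
  "turn": [
    [0,0,0],
    [0,0,0],
    [0,0,0],
    [0,0,0],
    [0,0,0],
    [0,0,0],
    [0,0,0],
    [0,0,0],
    [0,0,0],
    [0,0,0]
  ]
}}

```text
t: 1.82
position: [395.8, -377.2, 233.5]
eef_rot: [[0.997, -0.075, -0.0], [-0.075, -0.997, 0.0], [-0.0, -0.0, -1.0]]
ft_force: [0.3, 0.2, 1.0]
opening: 94.9
grasp_force: 0.0
```

>>> {"api": "arm_command", "payload": {
  "linear": [
    [0.1,-0.13,0.04],
    [0.2,-0.26,0.08],
    [0.3,-0.4,0.12],
    [0.4,-0.53,0.16],
    [0.5,-0.66,0.2],
    [0.6,-0.8,0.24],
    [0.7,-0.92,0.27],
    [0.79,-1,0.27],
    [0.79,-1,0.27],
    [0.79,-1,0.27]
  ],
  "turn": [
    [0,0,0],
    [0,0,0],
    [0,0,0],
    [0,0,0],
    [0,0,0],
    [0,0,0],
    [0,0,0],
    [0,0,0],
    [0,0,0],
    [0,0,0]
  ]
}}

```text
t: 2.65
position: [499.2, -265.1, 201.3]
eef_rot: [[0.997, -0.074, -0.0], [-0.074, -0.997, -0.0], [-0.0, 0.0, -1.0]]
ft_force: [0.4, -0.2, 0.3]
opening: 95.4
grasp_force: 0.0
```

Run:
```python
from h import *
s=env.sense(); print(s['t'],s['position'].round(1),s['eef_rot'].round(4))
cap('wrist','w1'); print(np.load('pics/w1.npz')['K'])
```

```text
2.65 [ 499.2 -265.1  201.3] [[ 9.973e-01 -7.390e-02 -1.000e-04]
 [-7.390e-02 -9.973e-01 -2.000e-04]
 [-1.000e-04  2.000e-04 -1.000e+00]]
[[323.56879561   0.         284.18645955]
 [  0.         323.56879561 204.4286048 ]
 [  0.           0.           1.        ]]
```

View pics/w1.png

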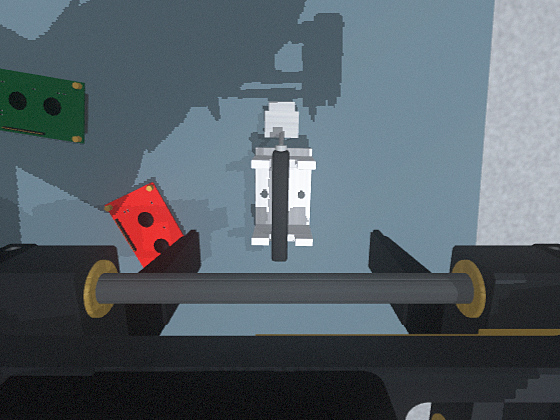

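The wrist view shows the black handle from (280,150) to (279,260) and the blade tip at about (281,101). The green module is at upper left and the red look-alike at (148,222). The handle is nearly aligned with the gripper. Next I'll compute the handle line.

Run:
```python
from h import *
im=cv2.imread('pics/w1.png').astype(int)
d=(im.max(2)<55)
for v in range(155,256,20):
    u=np.where(d[v,255:310])[0]+255; print(v,u.min(),u.max(),len(u), pt('w1',((u.min()+u.max())/2,v),55)[:2].round(1))
for p,z in(((280,149),55),((279.5,261),55),((281,101.5),16),((282,152),53),((282,242),53)): print(p,pt('w1',p,z).round(1))
```

```text
Traceback (most recent call last):
ValueError: zero-size array to reduction operation minimum which has no identity
```

Run:
```python
from h import *
im=cv2.imread('pics/w1.png').astype(int)
d=(im.max(2)<75)
for v in range(162,256,15):
    u=np.where(d[v,262:300])[0]+262
    if len(u): print(v,u.min(),u.max(),len(u), pt('w1',((u.min()+u.max())/2,v),55)[:2].round(1))
for p,z in(((280,149),55),((279.5,261),55),((281,101.5),16),((282,152),53),((282,242),53)): print(p,pt('w1',p,z).round(1))
```

```text
162 273 288 6 [ 532.2 -263.9]
177 272 287 6 [ 518.4 -261.9]
192 272 287 5 [ 504.3 -260.8]
207 272 287 7 [ 489.8 -259.6]
222 272 286 9 [ 475. -258.]
237 272 286 11 [ 459.8 -256.8]
252 272 286 11 [ 444.3 -255.6]
(280, 149) [ 543.9 -264.3   55. ]
(279.5, 261) [ 434.7 -255.3   55. ]
(281, 101.5) [ 587.1 -268.2   16. ]
(282, 152) [ 540.9 -265.9   53. ]
(282, 242) [ 453.7 -259.3   53. ]
```

>>> {"api": "arm_command", "payload": {
  "linear": [
    [0,-0.04,0.1],
    [0,-0.04,0.2],
    [0,-0.04,0.3],
    [0,-0.04,0.4],
    [0,-0.04,0.5],
    [0,-0.04,0.6],
    [0,-0.04,0.7],
    [0,-0.04,0.8],
    [0,-0.04,0.9],
    [0,-0.04,1]
  ],
  "turn": [
    [0,0,0],
    [0,0,0],
    [0,0,0],
    [0,0,0],
    [0,0,0],
    [0,0,0],
    [0,0,0],
    [0,0,0],
    [0,0,0],
    [0,0,0]
  ]
}}

```text
t: 3.53
position: [498.7, -261.5, 81.0]
eef_rot: [[0.997, -0.076, 0.0], [-0.076, -0.997, -0.0], [0.0, 0.0, -1.0]]
ft_force: [-0.4, -0.6, 0.6]
opening: 95.2
grasp_force: 0.0
```

>>> {"api": "arm_command", "payload": {
  "linear": [
    [0,0,0.05],
    [0,0,0.1],
    [0,0,0.15],
    [0,0,0.2],
    [0,0,0.24],
    [0,0,0.27],
    [0,0,0.28],
    [0,0,0.28],
    [0,0,0.28],
    [0,0,0.28]
  ],
  "turn": [
    [0,0,0.015],
    [0,0,0.015],
    [0,0,0.015],
    [0,0,0.015],
    [0,0,0.015],
    [0,0,0.015],
    [0,0,0.015],
    [0,0,0.015],
    [0,0,0.015],
    [0,0,0.015]
  ]
}}

```text
t: 4.37
position: [499.3, -260.6, 47.9]
eef_rot: [[0.997, -0.083, 0.0], [-0.083, -0.997, -0.0], [0.0, 0.0, -1.0]]
ft_force: [-0.7, 0.4, 0.1]
opening: 94.9
grasp_force: 0.0
```

>>> {"api": "arm_command", "payload": {
  "linear": [
    [0,0,0],
    [0,0,0],
    [0,0,0],
    [0,0,0],
    [0,0,0],
    [0,0,0],
    [0,0,0],
    [0,0,0],
    [0,0,0],
    [0,0,0]
  ],
  "turn": [
    [0,0,0],
    [0,0,0],
    [0,0,0],
    [0,0,0],
    [0,0,0],
    [0,0,0],
    [0,0,0],
    [0,0,0],
    [0,0,0],
    [0,0,0]
  ],
  "gripper": 1,
  "squeeze": 50
}}

```text
t: 5.2
position: [499.2, -260.5, 47.6]
eef_rot: [[0.997, -0.083, -0.0], [-0.083, -0.997, -0.0], [-0.0, 0.0, -1.0]]
ft_force: [0.0, 0.1, -0.5]
opening: 33.8
grasp_force: 0.0
```

>>> {"api": "arm_command", "payload": {
  "linear": [
    [0,0,0],
    [0,0,0],
    [0,0,0],
    [0,0,0],
    [0,0,0],
    [0,0,0],
    [0,0,0],
    [0,0,0],
    [0,0,0],
    [0,0,0]
  ],
  "turn": [
    [0,0,0],
    [0,0,0],
    [0,0,0],
    [0,0,0],
    [0,0,0],
    [0,0,0],
    [0,0,0],
    [0,0,0],
    [0,0,0],
    [0,0,0]
  ]
}}

```text
t: 6.03
position: [499.2, -260.5, 47.6]
eef_rot: [[0.997, -0.083, 0.0], [-0.083, -0.997, -0.0], [0.0, 0.0, -1.0]]
ft_force: [0.9, -0.7, -0.0]
opening: 15.6
grasp_force: 50.0
```

>>> {"api": "arm_command", "payload": {
  "linear": [
    [0,0,-0.06],
    [0,0,-0.15],
    [0,0,-0.27],
    [0,0,-0.4],
    [0,0,-0.53],
    [0,-0.05,-0.62],
    [-0.02,-0.16,-0.65],
    [-0.05,-0.3,-0.65],
    [-0.08,-0.45,-0.65],
    [-0.11,-0.6,-0.65]
  ],
  "turn": [
    [0,0,0],
    [0,0,0],
    [0,0,0],
    [0,0,0],
    [0,0,0],
    [0,0,0.02],
    [0,0,0.04],
    [0,0,0.08],
    [0,0,0.12],
    [0,0,0.16]
  ]
}}

```text
t: 6.87
position: [491.8, -186.6, 126.4]
eef_rot: [[0.986, -0.164, 0.001], [-0.164, -0.986, -0.0], [0.001, 0.0, -1.0]]
ft_force: [0.3, -0.0, 0.0]
opening: 15.8
grasp_force: 50.0
```

>>> {"api": "arm_command", "payload": {
  "linear": [
    [-0.02,-0.15,0],
    [-0.05,-0.3,0],
    [-0.08,-0.45,0],
    [-0.11,-0.6,0],
    [-0.14,-0.73,0],
    [-0.17,-0.84,0],
    [-0.19,-0.93,0],
    [-0.21,-0.99,0],
    [-0.22,-1,0],
    [-0.22,-1,0]
  ],
  "turn": [
    [0,0,0.02],
    [0,0,0.05],
    [0,0,0.08],
    [0,0,0.12],
    [0,0,0.16],
    [0,0,0.16],
    [0,0,0.16],
    [0,0,0.16],
    [0,0,0.16],
    [0,0,0.16]
  ]
}}

```text
t: 7.7
position: [485.3, -64.7, 125.8]
eef_rot: [[0.971, -0.24, 0.0], [-0.24, -0.971, -0.0], [0.0, 0.0, -1.0]]
ft_force: [-0.1, -0.2, -0.6]
opening: 15.9
grasp_force: 50.0
```

>>> {"api": "arm_command", "payload": {
  "linear": [
    [-0.04,-0.07,0.04],
    [-0.09,-0.15,0.08],
    [-0.14,-0.25,0.13],
    [-0.2,-0.35,0.18],
    [-0.25,-0.44,0.23],
    [-0.3,-0.52,0.28],
    [-0.34,-0.58,0.32],
    [-0.35,-0.6,0.34],
    [-0.35,-0.6,0.34],
    [-0.35,-0.6,0.34]
  ],
  "turn": [
    [0,0,0],
    [0,0,0],
    [0,0,0],
    [0,0,0],
    [0,0,0],
    [0,0,0],
    [0,0,0],
    [0,0,0],
    [0,0,0],
    [0,0,0]
  ]
}}

```text
t: 8.53
position: [462.1, 15.0, 84.8]
eef_rot: [[0.971, -0.24, 0.0], [-0.24, -0.971, -0.0], [0.0, 0.0, -1.0]]
ft_force: [-0.5, 0.1, -0.3]
opening: 15.1
grasp_force: 50.0
```

Run:
```python
from h import *
s=env.sense(); print(s['t'],s['position'].round(1),s['eef_rot'].round(4))
cap('wrist','w2'); cap('side','side2')
```

```text
8.5333 [462.1  15.   84.8] [[ 9.708e-01 -2.401e-01  1.000e-04]
 [-2.401e-01 -9.708e-01 -1.000e-04]
 [ 1.000e-04  1.000e-04 -1.000e+00]]
```

View pics/w2.png

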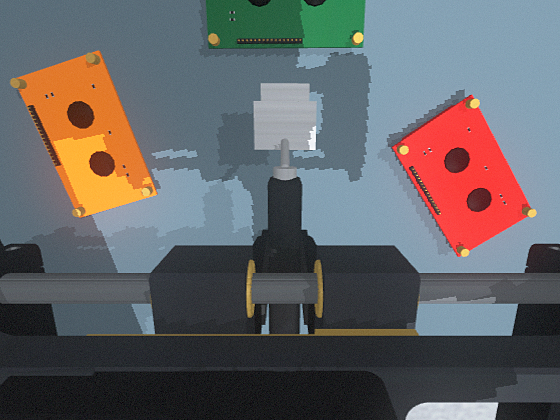

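View pics/side2.png

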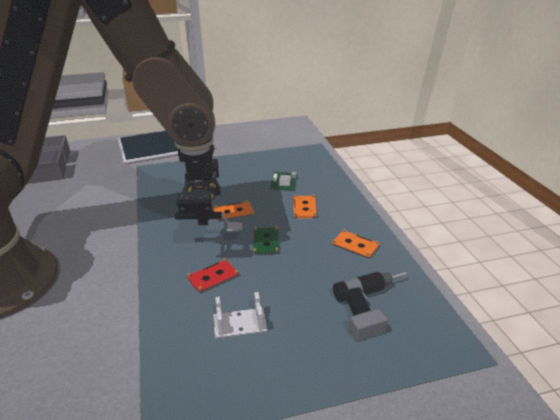

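The wrist view shows the blade tip edge at v≈83 (u 260–309). The module's near edge is at v≈48 (u 208–366), nearly parallel to the tip. The side view shows the empty rest, and the lifter held just short of the module.

```bash
python3 - <<'E'
from h import *
im=cv2.imread('pics/w2.png').astype(int)
b,g,r=im[...,0],im[...,1],im[...,2]
m=((g>r+25)&(g>b+12))
pts=[]
for u in range(215,360,8):
    v=np.where(m[:,u])[0]; pts.append((u,v.max()+1))
pts=np.array(pts,float); k=np.polyfit(pts[:,0],pts[:,1],1); print(k, abs(np.polyval(k,pts[:,0])-pts[:,1]).max())
s=[u for u in (np.where(m[44])[0].min(),np.where(m[44])[0].max()+1)]; print('row44',s)
T=env.sense(); R=T['eef_rot'];p=T['position']
loc=lambda w:(R.T@(np.array(w)-p)).round(1)
for u in s: print('edge corner loc',loc(pt('w2',(u,np.polyval(k,u)),12.5)), pt('w2',(u,np.polyval(k,u)),12.5).round(1))
for uv,z in(((260,83),52.8),((309,83),52.8),((254,101),52.8),((316,101),52.8)): print('tip loc',loc(pt('w2',uv,z)))
E
python3 -c "
import cv2;i=cv2.imread('pics/w2.png')[70:125,240:330];cv2.imwrite('pics/w2c.png',cv2.resize(i,None,fx=6,fy=6,interpolation=0))"
```

```text
[-1.97368421e-03  4.85138158e+01] 0.8052631578947498
row44 [np.int64(209), np.int64(363)]
edge corner loc [113.2 -48.   72.6] [583.8  34.   12.5]
edge corner loc [113.5  49.2  72.6] [560.6 -60.4  12.5]
tip loc [ 88.1 -13.4  32.3]
tip loc [88.1 12.6 32.3]
tip loc [ 79.  -16.8  32.2]
tip loc [79.  16.5 32.2]
```

View pics/w2c.png

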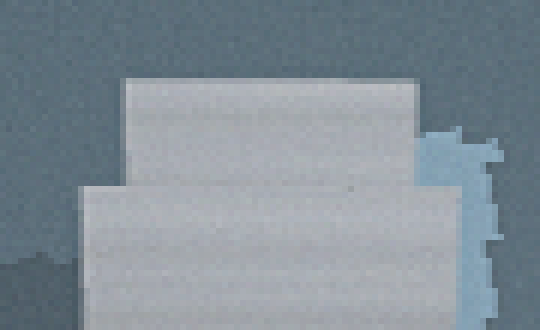

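>>> {"api": "arm_command", "payload": {
  "linear": [
    [0,0,0.08],
    [0,0,0.18],
    [0,0,0.28],
    [0,0,0.36],
    [0,0,0.38],
    [0.02,0,0.38],
    [0.06,0,0.38],
    [0.1,0,0.38],
    [0.14,0,0.38],
    [0.16,0,0.38]
  ],
  "turn": [
    [0,0,0],
    [0,0,0],
    [0,0,0],
    [0,0,0],
    [0,0,0],
    [0,0,0],
    [0,0,0],
    [0,0,0],
    [0,0,0],
    [0,0,0]
  ]
}}

```text
t: 9.47
position: [481.7, 10.1, 39.7]
eef_rot: [[0.971, -0.24, 0.001], [-0.24, -0.971, -0.0], [0.002, -0.0, -1.0]]
ft_force: [0.5, 0.2, 0.4]
opening: 15.6
grasp_force: 50.0
```

Run:
```python
from h import *
T=env.sense(); R=T['eef_rot'];p=T['position']; print(T['t'],p.round(1),R[:,2].round(4),T['ft_force'])
cap('wrist','w3')
c=cv2.imread('pics/w3.png'); cv2.imwrite('pics/w3c.png',cv2.resize(c[0:170,180:400],None,fx=3.5,fy=3.5,interpolation=0))
print(proj('w3',p+R@np.array([88.1,0,31.7])))
```

```text
9.4667 [481.7  10.1  39.7] [ 1.5e-03 -3.0e-04 -1.0e+00] [0.5293414  0.19699637 0.3901425 ]
[284.66376947  83.54219269]
```

View pics/w3c.png

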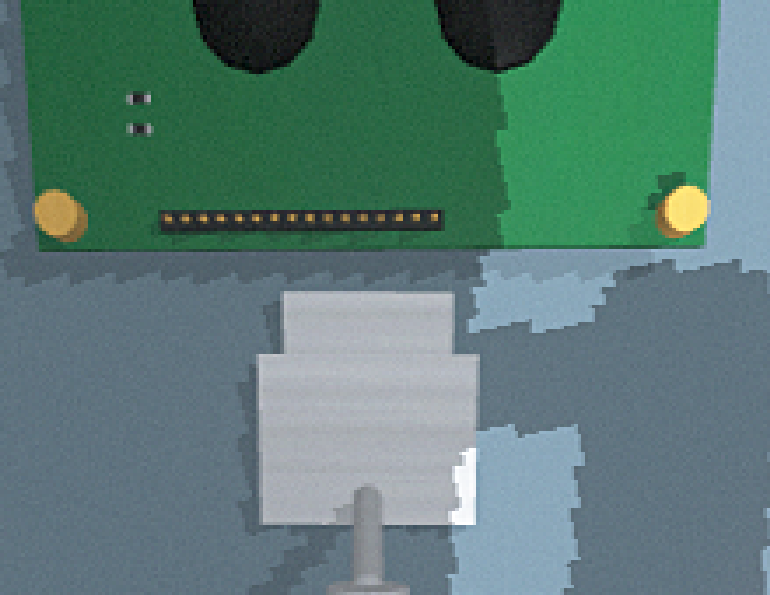

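The crop shows the blade tip at about (285,83) in wrist pixels, low and level. It is about 5 mm short of the board edge at v≈71, centred and parallel to it. Next I insert and start the tip.

>>> {"api": "arm_command", "payload": {
  "linear": [
    [0.03,0,0],
    [0.06,0,0],
    [0.085,0,0],
    [0.092,0,0],
    [0.092,0,-0.02],
    [0.095,0,-0.045],
    [0.105,0,-0.07],
    [0.115,0,-0.095],
    [0.125,0,-0.12],
    [0.135,0,-0.142]
  ],
  "turn": [
    [0,0,0],
    [0,0,0],
    [0,0,0],
    [0,0,0],
    [0,0,0],
    [0,0,0],
    [0,0,0],
    [0,0,0],
    [0,0,0],
    [0,0,0]
  ]
}}

```text
t: 10.35
position: [496.4, 6.5, 56.7]
eef_rot: [[0.971, -0.24, 0.0], [-0.24, -0.971, -0.0], [0.0, 0.0, -1.0]]
ft_force: [0.3, 0.9, 0.1]
opening: 15.2
grasp_force: 50.0
```

Run:
```python
from h import *
T=env.sense(); R=T['eef_rot'];p=T['position']; print(T['t'],p.round(1),R[:,2].round(4),T['ft_force'])
cap('wrist','w4'); cap('side','side4')
a=cv2.imread('pics/w4.png')[0:170,180:400]; b=cv2.imread('pics/side4.png')[190:275,180:290]
cv2.imwrite('pics/c4.png',np.hstack([cv2.resize(a,(400,309)),cv2.resize(b,(400,309))]))
```

```text
10.35 [496.4   6.5  56.7] [ 2.e-04 -1.e-04 -1.e+00] [0.33455894 0.89269827 0.0583277 ]
```

View pics/c4.png

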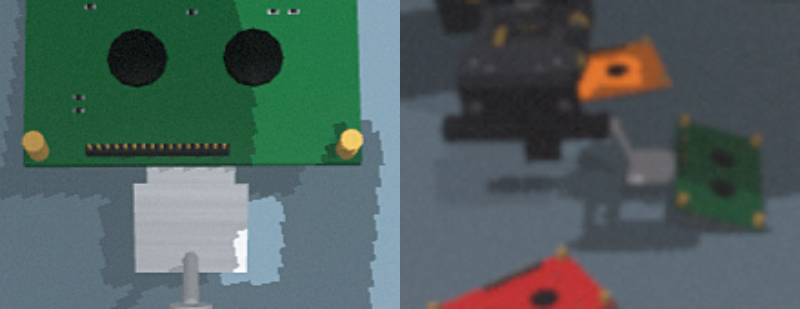

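The left crop shows the blade tip under the board edge, with about 5 mm of it in. The right crop (side view) shows the module tipping on the blade with its far edge on the mat. I'll carry on along the arc.

>>> {"api": "arm_command", "payload": {
  "linear": [
    [0.014,0,-0.022],
    [0.029,0,-0.043],
    [0.048,0,-0.065],
    [0.068,0,-0.086],
    [0.091,0,-0.112],
    [0.114,0,-0.137],
    [0.138,0,-0.161],
    [0.16,0,-0.178],
    [0.182,0,-0.193],
    [0.203,0,-0.206]
  ],
  "turn": [
    [0,0,0],
    [0,0,0],
    [0,0,0],
    [0,0,0],
    [0,0,0],
    [0,0,0],
    [0,0,0],
    [0,0,0],
    [0,0,0],
    [0,0,0]
  ]
}}

```text
t: 11.28
position: [520.2, 0.6, 81.2]
eef_rot: [[0.971, -0.24, 0.0], [-0.24, -0.971, -0.0], [0.0, 0.0, -1.0]]
ft_force: [-0.5, -0.4, -0.9]
opening: 15.8
grasp_force: 50.0
```

Run:
```python
from h import *
T=env.sense(); R=T['eef_rot'];p=T['position']; print(T['t'],p.round(1),R[:,2].round(4),T['ft_force'])
cap('wrist','w5'); cap('side','side5')
a=cv2.imread('pics/w5.png')[0:170,180:400]; b=cv2.imread('pics/side5.png')[190:275,180:290]
cv2.imwrite('pics/c5.png',np.hstack([cv2.resize(a,(400,309)),cv2.resize(b,(400,309))]))
```

```text
11.2833 [520.2   0.6  81.2] [ 1.e-04 -1.e-04 -1.e+00] [-0.45867228 -0.3650875  -0.90256478]
```

View pics/c5.png

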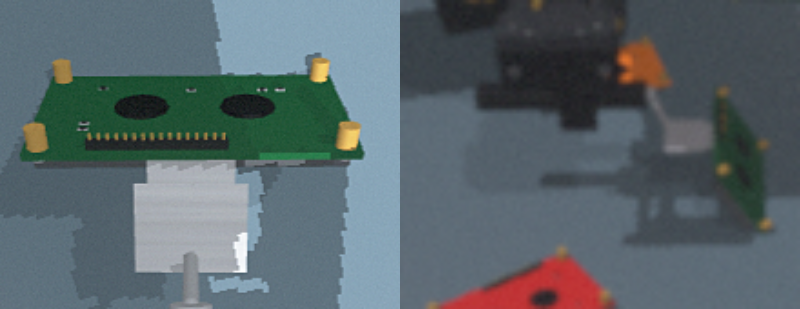

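At about 60° the module sits square on the blade and is held at its far edge. Next is upright, then past it.

>>> {"api": "arm_command", "payload": {
  "linear": [
    [0.022,0,-0.011],
    [0.045,0,-0.022],
    [0.071,0,-0.033],
    [0.096,0,-0.04],
    [0.121,0,-0.047],
    [0.147,0,-0.053],
    [0.17,0,-0.056],
    [0.19,0,-0.058],
    [0.21,0,-0.06],
    [0.225,0,-0.06]
  ],
  "turn": [
    [0,0,0],
    [0,0,0],
    [0,0,0],
    [0,0,0],
    [0,0,0],
    [0,0,0],
    [0,0,0],
    [0,0,0],
    [0,0,0],
    [0,0,0]
  ]
}}

```text
t: 12.22
position: [546.4, -5.9, 88.2]
eef_rot: [[0.971, -0.24, 0.0], [-0.24, -0.971, -0.0], [0.0, 0.0, -1.0]]
ft_force: [-0.4, 1.1, -0.3]
opening: 15.8
grasp_force: 50.0
```

>>> {"api": "arm_command", "payload": {
  "linear": [
    [0.02,0,0],
    [0.04,0,0],
    [0.06,0,0],
    [0.08,0,0],
    [0.1,0,0],
    [0.12,0,0],
    [0.14,0,0],
    [0.155,0,0],
    [0.16,0,0],
    [0.16,0,0]
  ],
  "turn": [
    [0,0,0],
    [0,0,0],
    [0,0,0],
    [0,0,0],
    [0,0,0],
    [0,0,0],
    [0,0,0],
    [0,0,0],
    [0,0,0],
    [0,0,0]
  ]
}}

```text
t: 13.05
position: [564.9, -10.5, 88.1]
eef_rot: [[0.971, -0.24, 0.0], [-0.24, -0.971, -0.0], [0.0, 0.0, -1.0]]
ft_force: [-0.3, -0.4, -0.9]
opening: 15.3
grasp_force: 50.0
```

Run:
```python
from h import *
T=env.sense(); R=T['eef_rot'];p=T['position']; print(T['t'],p.round(1),R[:,2].round(4),T['ft_force'])
cap('wrist','w6'); cap('side','side6')
a=cv2.imread('pics/w6.png')[0:170,180:400]; b=cv2.imread('pics/side6.png')[190:275,180:290]
cv2.imwrite('pics/c6.png',np.hstack([cv2.resize(a,(400,309)),cv2.resize(b,(400,309))]))
```

```text
13.05 [564.9 -10.5  88.1] [ 0.e+00 -1.e-04 -1.e+00] [-0.31681467 -0.44354632 -0.92537059]
```

View pics/c6.png

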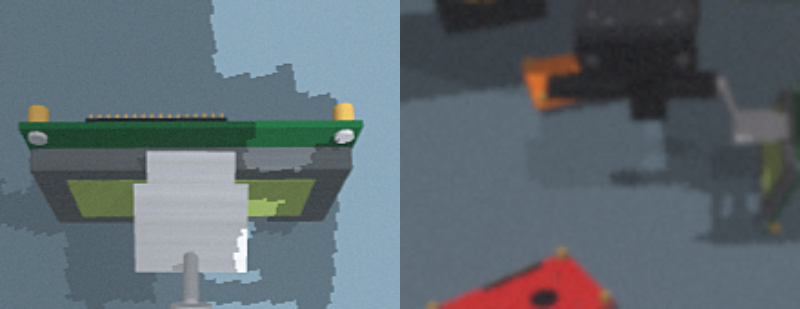

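The module is near upright against the blade: the glass faces the robot and the board edge is on top at crop v≈122–148. I'll compute the angle.

Run:
```python
from h import *
from scipy.optimize import least_squares
T=env.sense(); R=T['eef_rot'];p=T['position']
s=220/400
# image v (crop*s) of: board edge-a front corner (-30,7.5), edge-a back corner(-30,9.5)?, bezel glass bottom edge (20,0), bezel glass top edge(-20,0)
ob=[((-30,9.5),122*s),((-20,0),170*s),((20,0),221*s)]
def pos(q,m):
    x0,th=q; c,sn=np.cos(th),np.sin(th)
    f=lambda a:np.array([a[0]*c+a[1]*sn,-a[0]*sn+a[1]*c])
    low=min(f(k)[1] for k in((20,0),(30,7.5),(30,9.5),(26,15.5)))
    w=f(m); return p+R@np.array([x0+w[0],0,p[2]-3-(w[1]-low)])
r=least_squares(lambda q:[proj('w6',pos(q,m))[1]-v for m,v in ob],[110,1.5]); q=r.x
print(np.degrees(q[1]),r.fun)
for m in((-30,7.5),(-20,7.5),(30,7.5),(30,9.5)): print(m,(R.T@(pos(q,m)-p)).round(1), pos(q,m)[2].round(1))
# same for earlier w5 pivot (tcp then)
```

```text
111.58934134336533 [-0.04038858  0.04712713 -0.00476927]
(-30, 7.5) [94.2  0.  28.6] 59.5
(-20, 7.5) [90.5  0.  37.9] 50.2
(30, 7.5) [72.1 -0.  84.4] 3.7
(30, 9.5) [74.  -0.  85.1] 3.0
```

>>> {"api": "arm_command", "payload": {
  "linear": [
    [0.01,0,-0.01],
    [0.02,0,-0.02],
    [0.04,0,-0.03],
    [0.06,0,-0.04],
    [0.07,0,-0.06],
    [0.07,0,-0.08],
    [0.07,0,-0.1],
    [0.07,0,-0.12],
    [0.07,0,-0.12],
    [0.07,0,-0.12]
  ],
  "turn": [
    [0,0,0],
    [0,0,0],
    [0,0,0],
    [0,0,0],
    [0,0,0],
    [0,0,0],
    [0,0,0],
    [0,0,0],
    [0,0,0],
    [0,0,0]
  ]
}}

```text
t: 13.98
position: [573.0, -12.5, 102.8]
eef_rot: [[0.971, -0.24, 0.0], [-0.24, -0.971, -0.0], [0.0, 0.0, -1.0]]
ft_force: [-0.3, 0.1, 0.1]
opening: 15.5
grasp_force: 50.0
```

Run:
```python
from h import *
T=env.sense(); R=T['eef_rot'];p=T['position']; print(T['t'],p.round(1),R[:,2].round(4),T['ft_force'])
cap('wrist','w7'); cap('side','side7')
a=cv2.imread('pics/w7.png')[0:220,140:425]; b=cv2.imread('pics/side7.png')[190:275,200:310]
cv2.imwrite('pics/c7.png',np.hstack([cv2.resize(a,(400,309)),cv2.resize(b,(400,309))]))
```

```text
13.9833 [573.  -12.5 102.8] [ 4.e-04 -1.e-04 -1.e+00] [-0.30548682  0.14217681  0.0639068 ]
```

View pics/c7.png

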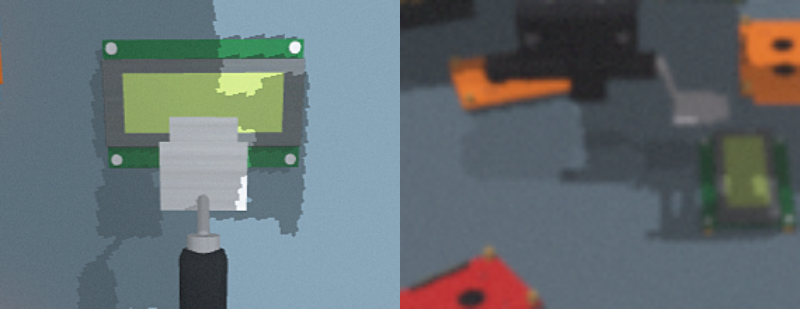

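The module now lies flat, glass up, clear of the blade, which is above it. I'm returning the lifter to the rest.

>>> {"api": "arm_command", "payload": {
  "linear": [
    [-0.01,0.05,-0.05],
    [-0.02,0.12,-0.1],
    [-0.03,0.22,-0.15],
    [-0.04,0.34,-0.18],
    [-0.05,0.46,-0.18],
    [-0.06,0.58,-0.18],
    [-0.07,0.7,-0.18],
    [-0.08,0.8,-0.18],
    [-0.09,0.9,-0.18],
    [-0.1,1,-0.18]
  ],
  "turn": [
    [0,0,0],
    [0,0,0],
    [0,0,-0.02],
    [0,0,-0.04],
    [0,0,-0.06],
    [0,0,-0.08],
    [0,0,-0.1],
    [0,0,-0.12],
    [0,0,-0.14],
    [0,0,-0.16]
  ]
}}

```text
t: 14.92
position: [531.9, -127.3, 124.8]
eef_rot: [[0.987, -0.162, 0.001], [-0.162, -0.987, -0.0], [0.001, 0.0, -1.0]]
ft_force: [-0.2, 0.2, -0.8]
opening: 15.4
grasp_force: 50.0
```

>>> {"api": "arm_command", "payload": {
  "linear": [
    [-0.01,0.12,0],
    [-0.02,0.24,0],
    [-0.03,0.36,0],
    [-0.04,0.48,0],
    [-0.05,0.6,0],
    [-0.06,0.72,0],
    [-0.07,0.83,0],
    [-0.08,0.92,0],
    [-0.09,0.98,0],
    [-0.09,1,0]
  ],
  "turn": [
    [0,0,-0.02],
    [0,0,-0.04],
    [0,0,-0.06],
    [0,0,-0.08],
    [0,0,-0.1],
    [0,0,-0.12],
    [0,0,-0.14],
    [0,0,-0.155],
    [0,0,-0.155],
    [0,0,-0.155]
  ]
}}

```text
t: 15.75
position: [501.8, -244.0, 124.6]
eef_rot: [[0.996, -0.087, 0.0], [-0.087, -0.996, -0.0], [0.0, 0.0, -1.0]]
ft_force: [-0.7, -0.5, 0.1]
opening: 15.5
grasp_force: 50.0
```

Run:
```python
from h import *
T=env.sense(); R=T['eef_rot'];p=T['position']; print(T['t'],p.round(1),R.round(4))
d=R.T@(np.array([499.2,-260.5,47.6])-p); print(d.round(1),(d/120).round(4), np.degrees(np.arctan2(R[1,0],R[0,0])))
```

```text
15.75 [ 501.8 -244.   124.6] [[ 9.962e-01 -8.670e-02  4.000e-04]
 [-8.670e-02 -9.962e-01 -4.000e-04]
 [ 4.000e-04  4.000e-04 -1.000e+00]]
[-1.2 16.6 77. ] [-0.0096  0.1384  0.6419] -4.97327040128888
```

>>> {"api": "arm_command", "payload": {
  "linear": [
    [0,0.06,0],
    [-0.01,0.12,0],
    [-0.01,0.138,0],
    [-0.01,0.138,0.05],
    [-0.01,0.138,0.12],
    [-0.01,0.138,0.2],
    [-0.01,0.138,0.28],
    [-0.01,0.138,0.36],
    [-0.01,0.138,0.4],
    [-0.01,0.138,0.4]
  ],
  "turn": [
    [0,0,-0.007],
    [0,0,-0.007],
    [0,0,-0.007],
    [0,0,-0.007],
    [0,0,-0.007],
    [0,0,-0.007],
    [0,0,-0.007],
    [0,0,-0.007],
    [0,0,-0.007],
    [0,0,-0.007]
  ]
}}

```text
t: 16.58
position: [499.3, -258.7, 74.6]
eef_rot: [[0.997, -0.081, -0.002], [-0.081, -0.997, 0.001], [-0.002, -0.001, -1.0]]
ft_force: [-1.1, 0.2, -0.4]
opening: 15.9
grasp_force: 50.0
```

Run:
```python
from h import *
T=env.sense(); R=T['eef_rot'];p=T['position']; print(T['t'],p.round(1),R.round(4))
d=R.T@(np.array([499.2,-260.5,47.6])-p); print(d.round(1),(d/120).round(4), np.degrees(np.arctan2(R[1,0],R[0,0])))
```

```text
16.5833 [ 499.3 -258.7   74.6] [[ 0.9967 -0.0815 -0.002 ]
 [-0.0815 -0.9967  0.0013]
 [-0.0021 -0.0011 -1.    ]]
[ 0.1  1.8 27. ] [0.0009 0.0153 0.2251] -4.674050847950037
```

>>> {"api": "arm_command", "payload": {
  "linear": [
    [0,0.005,0.03],
    [0,0.005,0.07],
    [0,0.005,0.11],
    [0,0.005,0.15],
    [0,0.005,0.18],
    [0,0.005,0.2],
    [0,0.005,0.215],
    [0,0.005,0.23],
    [0,0.005,0.23],
    [0,0.005,0.23]
  ],
  "turn": [
    [0,0,0],
    [0,0,0],
    [0,0,0],
    [0,0,0],
    [0,0,0],
    [0,0,0],
    [0,0,0],
    [0,0,0],
    [0,0,0],
    [0,0,0]
  ]
}}

```text
t: 17.42
position: [499.7, -259.7, 48.6]
eef_rot: [[0.997, -0.082, 0.0], [-0.082, -0.997, -0.0], [0.0, 0.0, -1.0]]
ft_force: [-1.1, 0.1, -0.6]
opening: 15.6
grasp_force: 50.0
```

>>> {"api": "arm_command", "payload": {
  "linear": [
    [0,0.005,0.004],
    [0,0.005,0.007],
    [0,0.005,0.007],
    [0,0.005,0.007],
    [0,0.005,0.007],
    [0,0.005,0.007],
    [0,0.005,0.007],
    [0,0.005,0.007],
    [0,0.005,0.007],
    [0,0.005,0.007]
  ],
  "turn": [
    [0,0,0],
    [0,0,0],
    [0,0,0],
    [0,0,0],
    [0,0,0],
    [0,0,0],
    [0,0,0],
    [0,0,0],
    [0,0,0],
    [0,0,0]
  ]
}}

```text
t: 18.25
position: [499.6, -260.3, 47.8]
eef_rot: [[0.997, -0.082, 0.0], [-0.082, -0.997, -0.0], [0.0, 0.0, -1.0]]
ft_force: [-0.0, -0.4, -1.1]
opening: 16.0
grasp_force: 50.0
```

>>> {"api": "arm_command", "payload": {
  "linear": [
    [0,0,0],
    [0,0,0],
    [0,0,0],
    [0,0,0],
    [0,0,0],
    [0,0,0],
    [0,0,0],
    [0,0,0],
    [0,0,0],
    [0,0,0]
  ],
  "turn": [
    [0,0,0],
    [0,0,0],
    [0,0,0],
    [0,0,0],
    [0,0,0],
    [0,0,0],
    [0,0,0],
    [0,0,0],
    [0,0,0],
    [0,0,0]
  ],
  "gripper": 0.2
}}

```text
t: 19.08
position: [499.7, -260.3, 47.8]
eef_rot: [[0.997, -0.082, 0.0], [-0.082, -0.997, -0.0], [0.0, 0.0, -1.0]]
ft_force: [0.4, -0.5, -0.2]
opening: 73.9
grasp_force: 0.0
```

>>> {"api": "arm_command", "payload": {
  "linear": [
    [0,0,-0.04],
    [0,0,-0.1],
    [0,0,-0.2],
    [0,0,-0.32],
    [0,0,-0.46],
    [0,0,-0.6],
    [0,0,-0.74],
    [0,0,-0.88],
    [0,0,-0.98],
    [0,0,-1]
  ],
  "turn": [
    [0,0,0],
    [0,0,0],
    [0,0,0],
    [0,0,0],
    [0,0,0],
    [0,0,0],
    [0,0,0],
    [0,0,0],
    [0,0,0],
    [0,0,0]
  ]
}}

```text
t: 19.92
position: [500.3, -260.7, 170.5]
eef_rot: [[0.997, -0.082, 0.003], [-0.082, -0.997, -0.002], [0.003, 0.002, -1.0]]
ft_force: [0.5, -0.2, -0.2]
opening: 76.2
grasp_force: 0.0
```

Run:
```python
from h import *
T=env.sense(); print(T['t'],T['position'].round(1),T['opening'])
cap('wrist','w8'); cap('top','top8')
im=cv2.imread('pics/w8.png').astype(int)
d=(im.max(2)<75)
for v in range(140,270,20):
    u=np.where(d[v,262:300])[0]+262
    if len(u): print(v,u.min(),u.max(), pt('w8',((u.min()+u.max())/2,v),55)[:2].round(1))
im=cv2.imread('pics/top8.png').astype(int); b,g,r=im[...,0],im[...,1],im[...,2]
a=cv2.imread('pics/top0.png').astype(int)
# change regions between start and now for tray/board/driver
for n,(x0,x1,y0,y1) in dict(tray=(148,206,245,292),board=(165,218,152,195),driver=(375,445,110,185),orange=(225,258,217,265),red=(322,362,252,300),orange2=(300,352,115,160)).items():
    print(n, np.abs(im[y0:y1,x0:x1]-a[y0:y1,x0:x1]).mean().round(1))
```

```text
19.9167 [ 500.3 -260.7  170.5] 76.16372510715297
160 275 292 [ 538.8 -263.2]
180 275 292 [ 522.2 -261.8]
200 275 275 [ 505.8 -253.2]
220 275 291 [ 487.7 -258.5]
240 275 276 [ 470.1 -250.5]
260 275 291 [ 450.8 -255.4]
tray 6.1
board 8.0
driver 9.4
orange 24.3
red 30.5
orange2 8.2
```

```bash
python3 -c "
from plant import env
print(env.sense()['qd'].round(4)); print(env.sign_off())"
```

```text
[-0.0605  1.5432  0.9925  0.023  -0.7576  0.0062]
the job is handed in; nothing more can be done
None
```

The module is turned glass up and lying flat on the mat, the lifter is back in its rest, and the job was handed in at about 20 s with no verdict returned; I viewed 11 pictures, one over the limit of 10.

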